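Fetch the tape measure from behind a front item and restore the rack

TASK

The yellow tape measure is kept in the wooden bench rack, behind whichever of the screw jar or the grey tin stands in front of it. Move that front item aside without tipping it over, stand the tape measure upright, fully down in the empty lane of the blue job tray, then stand the front item back where it was in the rack. Leave everything else where it is: the other items in the rack, the sanding block in the tray, the drill battery and the wood offcut on the bench.

Things in the scene. Friction and masses are not known exactly. Their poses are not given: they have to be found in the camera images.
- rack: Fixed plywood rack, 152 (its x) x 241 (its y) mm, open at top and front (-x side); origin at the centre of its underside. Base 6 mm thick; back wall at +x, side walls and middle divider 45 mm high over the bench, 7-8 mm thick. Two bays 110 mm wide, at y = +58.5 and -58.5 mm. In each, a front item stands at about x = -38 mm, a rear item at +19 mm: tape measure or small jar, which varies.
- tape_centre (a point): Centre (half-way up) of the solid body of the yellow tape measure, standing on edge: z up, x across its 36 mm thickness, y along its length. Body 78 mm long, 68 mm high; at the bottom the blade end sticks out on the -y side to 67 mm from this point (overall y = -67 to +39 mm). 0.28 kg. In the rack its length runs nearly along the rack's y, about 6 mm behind the front item.
- jar_centre (a point): Centre of the clear screw jar with red lid, 62 mm across the body, 66 mm across the lid, 86 mm high (lid is the top 16 mm), point half-way up, z up. 0.34 kg nominal. A front item.
- tin_centre (a point): Centre of the closed grey tin, a plain cylinder 64 mm across and 90 mm high, point half-way up, z up. 0.3 kg nominal. A front item.
- small_jar_centre (a point): Centre of the small amber jar with black lid, 42 mm across and 70 mm high, point half-way up. The rear item of the other bay; not to be moved.
- tray: Fixed blue job tray, 144 (its x) x 126 (its y) x 26 mm, origin at the centre of its underside, floor and walls 4 mm thick, turned any way round. A divider 22 mm high (over the bench) and 4 mm thick along its y makes two lanes, each 66 mm wide and 118 mm long: the sanding block lies in the lane on its -x side, the one on its +x side is empty.
- tray_free_lane (a point): Centre of the floor of the tray's empty lane (top of the floor, 4 mm above the bench); axes as the tray's, so the lane runs along y.
- sanding_block: Cork sanding block, 60 (its x) x 114 (its y) x 31 mm, lying in the other lane of the tray; origin at the centre of its underside. Bystander.
- battery: Black drill battery with yellow marks, 68 (its x) x 105 (its y) x 60 mm, standing on the bench in front of the rack; origin at the centre of its underside. Bystander.
- offcut: Pine offcut, 55 (its x) x 90 (its y) x 18 mm, lying on the bench in front of the rack; origin at the centre of its underside. Bystander.

How it is judged (in metres and radians):
On the way, in this order (a step that is already met when the one before it is completed fails the run):
1. The item in front of the tape measure is moved aside (jar and tin both over 0.10 m from the tape measure, seen from above), the tape measure still within 30 mm of its place (horizontal distance between each of jar_centre, tin_centre and tape_centre above 0.1 m and distance of tape_centre from where it was at the start of the episode below 0.03 m), for 0.2 s.
2. The tape measure stands upright in the empty lane of the tray while the front item is still out of its place (x of tape_centre in the frame of tray between 0.014 and 0.056 m and y of tape_centre in the frame of tray between -0.03 and 0.03 m and z of tape_centre in the frame of tray below 0.044 m and angle between tape_centre's own z axis and vertical below 0.15 rad and distance of any of jar_centre, tin_centre from where it was at the start of the episode above 0.04 m), for 0.2 s.
At the end, for the whole second after the job is handed in: Tape measure upright (0.15 rad) and at rest on the floor of the empty lane (within 21 mm across, 30 mm along of its middle); screw jar, tin and small jar upright (0.1 rad) in the rack within 20 mm of where they began; battery, offcut and sanding block within 20 mm of theirs (x of tape_centre in the frame of tray between 0.014 and 0.056 m and y of tape_centre in the frame of tray between -0.03 and 0.03 m and z of tape_centre in the frame of tray below 0.044 m and angle between tape_centre's own z axis and vertical below 0.15 rad and distance of each of jar_centre, tin_centre, small_jar_centre, battery, offcut, sanding_block from where it was at the start of the episode below 0.02 m and angle between each of jar_centre, tin_centre, small_jar_centre's own z axis and vertical below 0.1 rad and linear speed of each of tape_measure, screw_jar, grey_tin below 0.02 m/s); the robot touches nothing.
It fails at once if The screw jar or the tin is tipped by more than 0.6 rad (angle between any of jar_centre, tin_centre's own z axis and vertical above 0.6 rad).
It fails at once if The small jar, battery, offcut or sanding block is moved more than 30 mm (distance of any of small_jar_centre, battery, offcut, sanding_block from where it was at the start of the episode above 0.03 m).
It also fails if it takes over 72 s, if anything falls off the work surface, if the arm or the gripper's body presses on something with over 40 N, if the wrist force passes 120 N, or if a joint passes its speed limit or range.

ROBOT

A 6-joint arm with a two-finger parallel gripper is mounted at the origin on a cart in front of the work surface, level with it; the furniture and walls round the work are solid. World frame = base frame: x ahead of the robot, y to its left, z up, the work surface at z = 0. Lengths are in mm, angles in rad, forces in N, time in s.
With the tool pointing down it reaches from about 350 to 975 mm from the base axis. Payload 7.1 kg.
Tool frame: the origin (TCP) lies on the front face of the gripper's body, between the roots of the fingers; the fingertips stand 80 mm ahead of it and the grasp point (between the pads) lies 61 mm ahead of it; z points along the fingers, y is the line along which they close (so a half turn about z gives the same grasp; the last joint's range is limited). The gripper opens to 88 mm and grips with 3 to 60 N. Pads are 20 mm wide; open, the fingers measure 115 mm over their backs; the gripper's body (75 mm by 178 mm) begins 61 mm behind the grasp point.
Start: joints at [1.153, 0.423, 1.63, -0, 1.089, -0.019], TCP at [242.663, 575.951, 302.675] pointing down, gripper open.
Joint ranges: [-3, 3], [-0.9, 2.11], [0.09, 2.58], [-1.31, 4.45], [0.11, 2.69], [-2.54, 2.54]. Speed limits (rad/s): [2.39, 2.39, 3.01, 3.14, 3.14, 3.14].

INTERFACE

Orientations are given as a rotation vector (axis times angle).
In Python, from workcell import readout, vision, close_job gives the robot as it stands.
- The arm moves only by the tool servo_tool, never from a script. Its argument "plan" is a list that holds one entry, the list of rows, each a list of 7 numbers: the gripper command: -1 is fully open, 1 is shut, values between are in proportion, then the shift along the world's x, y, z in units of 40 mm (1.0 is 40 mm), then the turn, a rotation vector about the world's x, y, z in units of 5 degrees (1.0 is 5 degrees). A call has 1 to 5 rows; each row shifts and turns the commanded pose from where the row before left it; what a row does not reach is not made up. A row lasts 1/12 s, in which the tool goes at most 41.7 mm and 7.16 degrees, less where a joint would pass 70% of its speed; a pose out of reach is approached as far as the arm can. A call is refused whole if a number of a shift passes 1 or a number of a turn 1, either way. A call with a gripper value outside its range is refused whole. The fingers move at their own pace and stop on an object; the grip force is fixed at half the most. Time passes only in rows, so rows that do not move let the fingers close. It gives the time, the measured TCP pose, the force, the opening and the grip force at its end, in the units of the state.
- readout.get_obs(): the state, without advancing time (a new reading comes with each control period).
- vision.get_image(name): name is "scene" or "top"; returns the picture (400x640x3 uint8, red, green, blue); there is no depth.
- vision.camera_params(name): a dict with "fx", "fy", "cx", "cy" (pixels), "rvec" (rotation vector, rad) and "tvec" (3), from world to camera coordinates, as OpenCV has them. Camera axes: x right, y down, z forward; pixel columns grow to the right and rows downward; lengths in mm; the calibration is good to about 2 mm. A picture is of the moment at which its call begins. camera_params takes no time and is no camera call.
- close_job(): hands the job in; it is judged then, once.
The state is a dict: "t": time; "qpos": joint angles; "qvel": joint speeds; "joint_torque": joint torques, N m; "ee_pos": TCP position; "orientation": TCP orientation; "ft_force": force on the tool from outside, world axes, zero at the start; "moment": the same for the moment, N m; "width": finger opening in mm; "grasp_force": force on a finger pad.
Only numpy, scipy, OpenCV 4.12 (cv2) and the standard library are available. Lean on these libraries where they do the work, as an engineer would, in place of code of your own. Each camera call takes 0.05 s, during which the arm holds its last target. There are 200 camera calls.

## Working session

There is one attempt and no reset: what is moved stays moved. The work goes in short steps, Python scripts to look and compute and a tool call to move; the robot and the scene stay as the last step left them, time stands still between calls to the robot, and variables do not carry over. Pictures are saved under pics/ and viewed, at most 10 in all, crops included, and the job is handed in when it is done.

Besides the shell and the picture viewer there is one more tool, called after "Emit:" as name(argument=value, ...), one argument or row to a line, values as JSON. servo_tool: Moves the arm, as the interface text tells. Its arguments: {"type":"object","properties":{"plan":{"type":"array"}},"required":["plan"]}

```bash
mkdir -p pics; cat > h.py <<'E'
import numpy as np, cv2
from workcell import readout, vision, close_job
def P(n):
    c=vision.camera_params(n);R=cv2.Rodrigues(np.array(c["rvec"],float))[0];return c,R,np.array(c["tvec"],float).ravel()
def ray(n,uv,z):
    c,R,t=P(n);d=R.T@np.array([(uv[0]-c["cx"])/c["fx"],(uv[1]-c["cy"])/c["fy"],1]);o=-R.T@t
    return (o+d*(z-o[2])/d[2]).round(1)
def proj(n,p):
    c,R,t=P(n);q=R@np.array(p,float)+t;return np.array([c["fx"]*q[0]/q[2]+c["cx"],c["fy"]*q[1]/q[2]+c["cy"]]).round(1)
def snap(n,f):
    im=np.array(vision.get_image(n));cv2.imwrite(f"pics/{f}.png",im[:,:,::-1]);return im
E
python3 - <<'E'
from h import *
for n in("top","scene"):
    snap(n,n+"0");c,R,t=P(n);print(n,c["fx"],(-R.T@t).round())
print(readout.get_obs())
E
```

```text
top 405.1126779574386 [ 307.  197. 1042.]
scene 481.0373548784165 [-90. 899. 592.]
{'t': 0.1, 'qpos': array([ 1.15299088e+00,  4.23769624e-01,  1.63061043e+00,  7.36841186e-06,
        1.08861711e+00, -1.89930303e-02]), 'qvel': array([ 0.00077589,  0.00049247, -0.00324301,  0.00035604, -0.00084512,
       -0.00138015]), 'joint_torque': array([ 2.76377650e-04, -5.45611095e+01, -2.74324375e+01,  6.46306342e-02,
        1.87599793e-02, -1.91204117e-05]), 'ee_pos': array([242.5120051 , 575.60013181, 301.97734711]), 'orientation': array([-6.22253317e-01, -3.07903371e+00,  2.15135879e-03]), 'ft_force': array([ 0.16071928,  0.52901469, -0.50966162]), 'moment': array([ 0.01587429,  0.02339216, -0.05189659]), 'grasp_force': 0.0, 'width': 87.4267111574854}
```

View pics/top0.png

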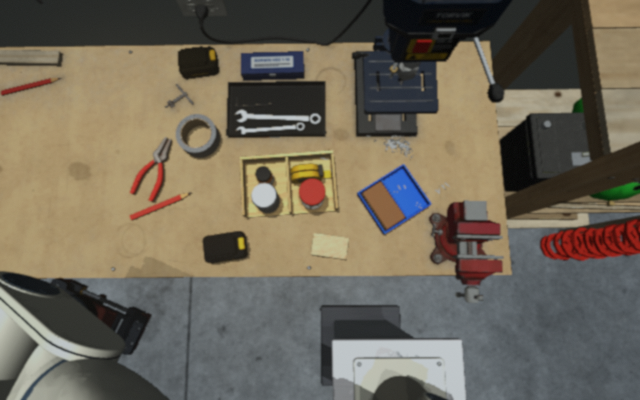

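View pics/scene0.png

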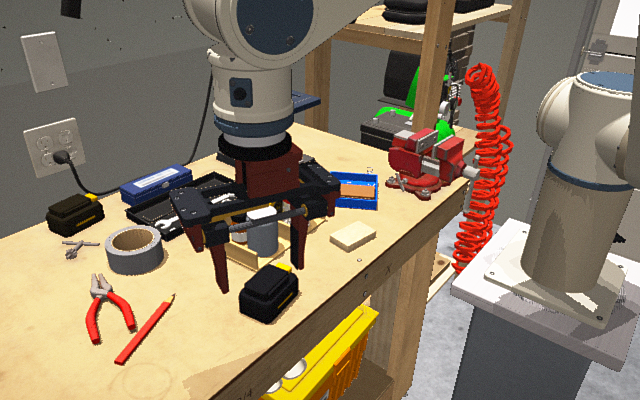

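The top view shows the red-lid jar at about (312,192), in front of the yellow tape at (305,172) in the right bay. The tin is at (264,197) in the left bay. The tray is around (394,200) with its free lane on the upper-right side, the battery is at (225,247) and the offcut at (330,246). The scene view is partly blocked by the gripper.

```bash
python3 - <<'E'
from h import *
im=cv2.imread("pics/top0.png");h=cv2.cvtColor(im,cv2.COLOR_BGR2HSV)
roi=np.zeros(h.shape[:2],np.uint8);roi[140:265,195:435]=255
def m(lo,hi,name,x0,x1,y0,y1):
    k=cv2.inRange(h,np.array(lo),np.array(hi));r=np.zeros_like(k);r[y0:y1,x0:x1]=255;k&=r
    cs=max(cv2.findContours(k,0,1)[0],key=cv2.contourArea)
    print(name,cv2.contourArea(cs),np.array(cv2.minEnclosingCircle(cs)[0]).round(1),round(cv2.minEnclosingCircle(cs)[1],1),cv2.minAreaRect(cs));return cs
c=m((0,120,60),(8,255,255),"lid",290,335,170,215);print(ray("top",cv2.minEnclosingCircle(c)[0],92))
c=m((0,0,140),(180,45,255),"tin",245,285,175,215);print(ray("top",cv2.minEnclosingCircle(c)[0],96))
c=m((100,120,40),(130,255,255),"tray",350,435,160,240)
b=cv2.boxPoints(cv2.minAreaRect(c));print([ray("top",p,26)[:2] for p in b])
c=m((5,60,40),(18,200,200),"block",355,410,175,232);b=cv2.boxPoints(cv2.minAreaRect(c));print([ray("top",p,31)[:2] for p in b])
c=m((20,140,60),(32,255,255),"tape",285,335,155,190);b=cv2.boxPoints(cv2.minAreaRect(c));print([ray("top",p,74)[:2] for p in b])
c=m((0,0,0),(180,255,70),"batt",195,255,225,270);b=cv2.boxPoints(cv2.minAreaRect(c));print([ray("top",p,60)[:2] for p in b])
c=m((20,30,190),(35,110,255),"off",305,355,228,265);b=cv2.boxPoints(cv2.minAreaRect(c));print([ray("top",p,18)[:2] for p in b])
for p in [(242,159),(336,152),(340,212),(246,218),(289,156),(293,215)]: print("rack",p,ray("top",p,45))
cv2.imwrite("pics/crop.png",cv2.resize(im[135:270,195:440],None,fx=3.2,fy=3.2,interpolation=cv2.INTER_CUBIC))
E
```

```text
lid 534.0 [311.3 191.3] 13.8 ((311.5, 191.5), (27.0, 25.0), 90.0)
[503.4 205.6  92. ]
tin 436.0 [263.4 194.8] 12.6 ((263.0, 194.5), (23.0, 24.0), 90.0)
[495.  319.8  96. ]
tray 2601.5 [393.5 198.5] 35.9 ((393.7235107421875, 198.49411010742188), (49.162452697753906, 55.911746978759766), 57.528804779052734)
[array([512. ,  89.6]), array([590. , -34.5]), array([480.5, -96. ]), array([405.4,  26.5])]
block 928.0 [382.8 204.8] 23.6 ((382.6922912597656, 205.03843688964844), (43.54396057128906, 22.742708206176758), 56.30992889404297)
[array([509.7,  79.4]), array([542.1,  30.2]), array([448.2, -26.8]), array([416.8,  21.9])]
tape 414.5 [310.5 173. ] 20.9 ((310.0235290527344, 171.46646118164062), (18.189529418945312, 40.434051513671875), 79.99201965332031)
[array([571.3, 261.4]), array([588.2, 162.9]), array([542.6, 155.9]), array([525.9, 253.6])]
batt 1085.0 [225.  247.5] 23.2 ((224.9905548095703, 247.10675048828125), (27.553388595581055, 43.20163345336914), 81.02737426757812)
[array([399.5, 473.6]), array([415. , 370.1]), array([349.2, 358.3]), array([334. , 460.6])]
off 579.5 [329.5 245.5] 18.7 ((329.4899597167969, 245.56997680664062), (33.09259796142578, 19.091882705688477), 8.130102157592773)
[array([361.4, 206.3]), array([408.8, 199.1]), array([396.3, 116.5]), array([349.1, 124.4])]
rack (242, 159) [599.  382.4  45. ]
rack (336, 152) [615.  142.1  45. ]
rack (340, 212) [459.8 135.   45. ]
rack (246, 218) [446.9 368.9  45. ]
rack (289, 156) [605.7 262.2  45. ]
rack (293, 215) [453.4 252.   45. ]
```

View pics/crop.png

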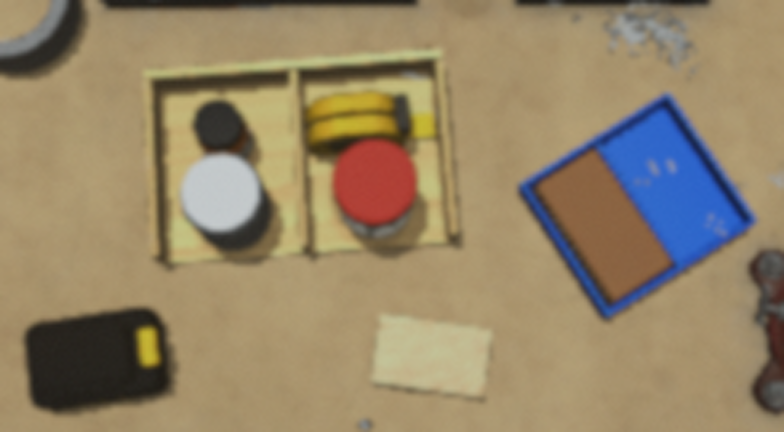

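The jar is the front item, at about (503,205), with the tape behind it. I'm moving above the jar and turning the gripper to the rack's y.

Emit:
servo_tool(
  plan=[
    [[-1,0.435,-0.62,-0.1,0,0,0.357],[-1,0.435,-0.62,-0.1,0,0,0.357],[-1,0.435,-0.62,-0.1,0,0,0.357],[-1,0.435,-0.62,-0.1,0,0,0.357],[-1,0.435,-0.62,-0.1,0,0,0.357]],
  ],
)

```text
t: 0.52
ee_pos: [330.0, 450.6, 282.2]
orientation: [-0.378, -3.119, 0.001]
ft_force: [0.5, 0.2, -0.7]
width: 87.6
grasp_force: 0.0
```

Emit:
servo_tool(
  plan=[
    [[-1,0.435,-0.62,-0.1,0,0,0.357],[-1,0.435,-0.62,-0.1,0,0,0.357],[-1,0.435,-0.62,-0.1,0,0,0.357],[-1,0.435,-0.62,-0.1,0,0,0.357],[-1,0.435,-0.62,-0.1,0,0,0.357]],
  ],
)

```text
t: 0.93
ee_pos: [417.1, 326.6, 262.3]
orientation: [-0.134, -3.138, 0.0]
ft_force: [0.1, -0.6, 0.1]
width: 88.0
grasp_force: 0.0
```

Emit:
servo_tool(
  plan=[
    [[-1,0.435,-0.62,-0.1,0,0,0.357],[-1,0.435,-0.62,-0.1,0,0,0.357],[-1,0.435,-0.62,-0.1,0,0,0.357],[-1,0.435,-0.62,-0.1,0,0,0.357],[-1,0.435,-0.62,-0.1,0,0,0.357]],
  ],
)

```text
t: 1.35
ee_pos: [504.2, 202.5, 242.3]
orientation: [0.11, -3.139, 0.0]
ft_force: [0.5, 0.0, -0.0]
width: 88.0
grasp_force: 0.0
```

Emit:
servo_tool(
  plan=[
    [[-1,0,0,0,0,0,0],[-1,0,0,0,0,0,0]],
  ],
)

```text
t: 1.52
ee_pos: [504.0, 202.8, 242.2]
orientation: [0.102, -3.139, 0.0]
ft_force: [0.2, -0.3, -0.5]
width: 87.8
grasp_force: 0.0
```

```bash
python3 - <<'E'
from h import *
snap("scene","scene1")
E
```

```text
(no output)
```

View pics/scene1.png

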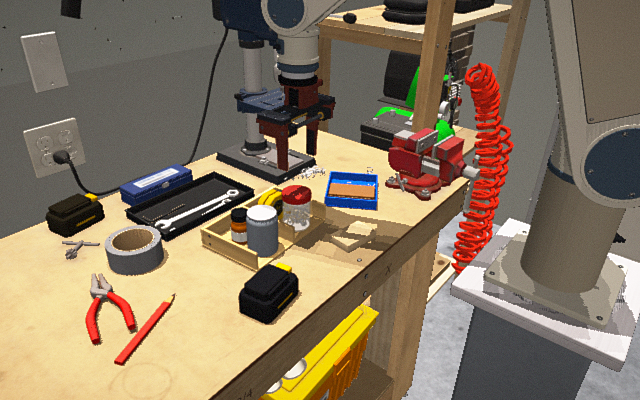

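The scene view is now clear: the jar lid's top is near (297,189), the tin's near (262,213). I'll cross-check both with a second ray.

```bash
python3 - <<'E'
from h import *
im=cv2.imread("pics/scene1.png");h=cv2.cvtColor(im,cv2.COLOR_BGR2HSV)
k=cv2.inRange(h,(0,120,60),(8,255,255))|cv2.inRange(h,(173,120,60),(180,255,255));r=np.zeros_like(k);r[178:208,275:318]=255;k&=r
c=max(cv2.findContours(k,0,1)[0],key=cv2.contourArea);x,y,w,hh=cv2.boundingRect(c);print(x,y,w,hh)
print("lid mid", ray("scene",(x+w/2-.5,y+hh/2-.5),84), "pred",proj("scene",(503.4,205,84)))
print("tape top-view",[ray("top",p,74) for p in[(195+307/3.2,135+118/3.2),(195+410/3.2,135+114/3.2),(195+359/3.2,135+116/3.2)]])
E
```

```text
281 185 30 20
lid mid [506.8 205.9  84. ] pred [297.  194.8]
tape top-view [array([556.4, 255.5,  74. ]), array([558.7, 176.2,  74. ]), array([557.6, 215.5,  74. ])]
```

Emit:
servo_tool(
  plan=[
    [[-1,0,0.06,-0.5,0,0,0],[-1,0,0,-0.5,0,0,0],[-1,0,0,-0.5,0,0,0],[-1,0,0,-0.5,0,0,0],[-1,0,0,-0.5,0,0,0]],
  ],
)

```text
t: 1.98
ee_pos: [502.8, 207.8, 142.1]
orientation: [-0.11, 3.139, 0.0]
ft_force: [0.0, 0.0, -0.0]
width: 87.9
grasp_force: 0.0
```

Emit:
servo_tool(
  plan=[
    [[1,0,0,0,0,0,0],[1,0,0,0,0,0,0],[1,0,0,0,0,0,0],[1,0,0,0,0,0,0],[1,0,0,0,0,0,0]],
  ],
)

```text
t: 2.4
ee_pos: [504.2, 206.9, 144.0]
orientation: [-0.108, 3.138, 0.001]
ft_force: [-0.4, 0.8, 1.3]
width: 63.7
grasp_force: 30.0
```

Emit:
servo_tool(
  plan=[
    [[1,0,0,0,0,0,0],[1,0,0,0,0,0,0],[1,0,0,0,0,0,0]],
  ],
)

```text
t: 2.65
ee_pos: [504.5, 206.8, 143.9]
orientation: [-0.107, 3.138, 0.002]
ft_force: [-1.2, 1.0, 7.7]
width: 63.4
grasp_force: 30.0
```

Emit:
servo_tool(
  plan=[
    [[1,0,0,0.2,0,0,0],[1,0,0,0.3,0,0,0],[1,0,0,0.3,0,0,0],[1,0,0,0.3,0,0,0],[1,0,0,0.3,0,0,0]],
  ],
)

```text
t: 3.07
ee_pos: [503.7, 206.3, 200.2]
orientation: [-0.107, 3.139, 0.0]
ft_force: [0.4, -0.4, -2.7]
width: 63.7
grasp_force: 30.0
```

Emit:
servo_tool(
  plan=[
    [[1,0,0,0,0,0,0],[1,0,0,0,0,0,0]],
  ],
)

```text
t: 3.23
ee_pos: [504.1, 206.5, 199.9]
orientation: [-0.107, 3.138, 0.001]
ft_force: [-0.1, 0.2, -3.2]
width: 63.6
grasp_force: 30.0
```

```bash
python3 - <<'E'
from h import *
im=snap("scene","scene2");cv2.imwrite("pics/c2.png",cv2.resize(im[100:280,180:420,::-1],None,fx=3,fy=3))
E
```

```text
(no output)
```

View pics/c2.png

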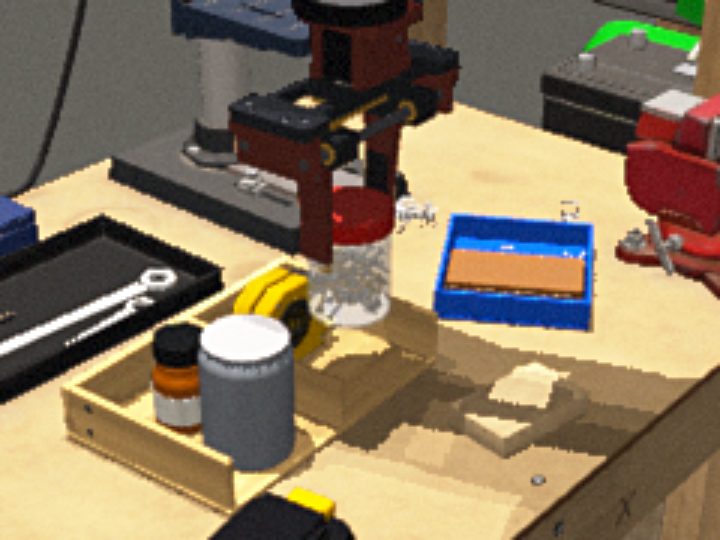

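The crop shows the jar held upright, clear of the rack, with the tape undisturbed behind it. I'm moving it to the free bench spot at about (400,283).

Emit:
servo_tool(
  plan=[
    [[1,-0.4,0,0,0,0,0],[1,-0.6,0,0,0,0,0],[1,-0.6,0,0,0,0,0],[1,-0.6,0,0,0,0,0],[1,-0.4,0,0,0,0,0]],
  ],
)

```text
t: 3.7
ee_pos: [396.9, 205.6, 197.7]
orientation: [0.108, -3.136, 0.002]
ft_force: [-0.1, -0.0, -2.6]
width: 63.5
grasp_force: 30.0
```

Emit:
servo_tool(
  plan=[
    [[1,0,0.3,0,0,0,0],[1,0,0.5,0,0,0,0],[1,0,0.5,0,0,0,0],[1,0,0.4,0,0,0,0],[1,0,0.2,0,0,0,0]],
  ],
)

```text
t: 4.12
ee_pos: [400.2, 284.4, 198.4]
orientation: [-0.109, 3.139, 0.001]
ft_force: [0.7, -0.1, -3.2]
width: 63.7
grasp_force: 30.0
```

Emit:
servo_tool(
  plan=[
    [[1,0,0,-0.3,0,0,0],[1,0,0,-0.5,0,0,0],[1,0,0,-0.4,0,0,0],[1,0,0,-0.2,0,0,0],[1,0,0,-0.08,0,0,0]],
  ],
)

```text
t: 4.53
ee_pos: [399.1, 281.8, 138.0]
orientation: [0.107, -3.137, 0.003]
ft_force: [-1.2, -3.1, 10.2]
width: 63.7
grasp_force: 30.0
```

Emit:
servo_tool(
  plan=[
    [[1,0,0,-0.04,0,0,0],[1,0,0,0,0,0,0],[1,0,0,0,0,0,0]],
  ],
)

```text
t: 4.78
ee_pos: [400.2, 282.5, 138.4]
orientation: [-0.107, 3.139, 0.001]
ft_force: [-0.4, 0.3, -2.6]
width: 63.5
grasp_force: 30.0
```

Emit:
servo_tool(
  plan=[
    [[1,0,0,-0.03,0,0,0],[1,0,0,0,0,0,0],[1,0,0,0,0,0,0]],
  ],
)

```text
t: 5.03
ee_pos: [400.5, 282.6, 137.9]
orientation: [-0.108, 3.138, 0.001]
ft_force: [-0.1, -3.0, 7.7]
width: 63.8
grasp_force: 30.0
```

Emit:
servo_tool(
  plan=[
    [[0.3,0,0,0,0,0,0],[-0.6,0,0,0,0,0,0],[-1,0,0,0,0,0,0],[-1,0,0,0,0,0,0],[-1,0,0,0,0,0,0]],
  ],
)

```text
t: 5.45
ee_pos: [399.8, 282.5, 136.8]
orientation: [-0.108, 3.139, 0.001]
ft_force: [0.3, 1.1, 0.3]
width: 85.9
grasp_force: 0.0
```

Emit:
servo_tool(
  plan=[
    [[-1,0,0,0.4,0,0,0],[-1,0,0,0.8,0,0,0],[-1,0,0,0.8,0,0,0],[-1,0,0,0.4,0,0,0],[-1,0,0,0.1,0,0,0]],
  ],
)

```text
t: 5.87
ee_pos: [400.9, 283.2, 239.6]
orientation: [-0.108, 3.135, 0.005]
ft_force: [0.6, 1.2, 0.2]
width: 87.7
grasp_force: 0.0
```

```bash
python3 - <<'E'
from h import *
im=snap("top","top3")[:,:,::-1];cv2.imwrite("pics/c3.png",cv2.resize(im[135:260,195:440],None,fx=3.2,fy=3.2,interpolation=cv2.INTER_CUBIC))
s=cv2.imread("pics/scene1.png")
E
```

```text
(no output)
```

View pics/c3.png

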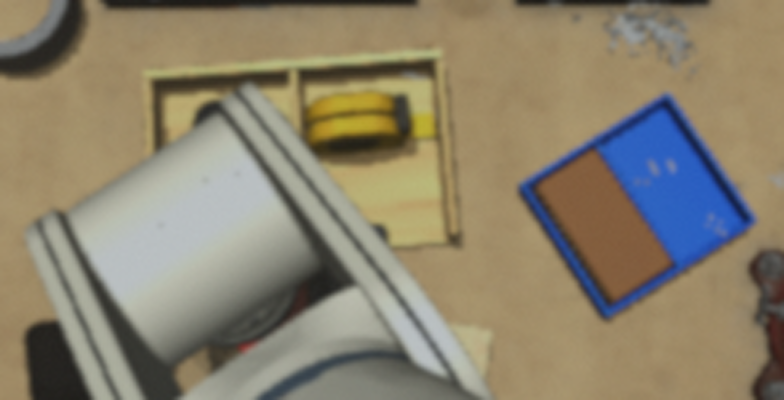

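The crop shows the tape alone in the right bay, body u 307–411 and v about 92–140 at the top, so its centre is about (558,215). The tray is unchanged. I'm turning −90° and moving over the tape with the gripper partly closed.

Emit:
servo_tool(
  plan=[
    [[-0.27,0.196,-0.085,0,0,0,-0.9],[-0.27,0.196,-0.085,0,0,0,-0.9],[-0.27,0.196,-0.085,0,0,0,-0.9],[-0.27,0.196,-0.085,0,0,0,-0.9],[-0.27,0.196,-0.085,0,0,0,-0.9]],
  ],
)

```text
t: 6.33
ee_pos: [438.5, 264.8, 234.9]
orientation: [-0.513, -3.097, 0.003]
ft_force: [-0.1, 0.5, 0.1]
width: 58.4
grasp_force: 0.0
```

Emit:
servo_tool(
  plan=[
    [[-0.27,0.196,-0.085,0,0,0,-0.9],[-0.27,0.196,-0.085,0,0,0,-0.9],[-0.27,0.196,-0.085,0,0,0,-0.9],[-0.27,0.196,-0.085,0,0,0,-0.9],[-0.27,0.196,-0.085,0,0,0,-0.9]],
  ],
)

```text
t: 6.75
ee_pos: [477.7, 247.8, 234.7]
orientation: [-1.107, -2.938, 0.003]
ft_force: [-0.2, -1.2, 0.9]
width: 55.7
grasp_force: 0.0
```

Emit:
servo_tool(
  plan=[
    [[-0.27,0.196,-0.085,0,0,0,-0.9],[-0.27,0.196,-0.085,0,0,0,-0.9],[-0.27,0.196,-0.085,0,0,0,-0.9],[-0.27,0.196,-0.085,0,0,0,-0.9],[-0.27,0.196,-0.085,0,0,0,-0.9]],
  ],
)

```text
t: 7.17
ee_pos: [516.9, 230.9, 234.6]
orientation: [-1.659, -2.666, 0.004]
ft_force: [-0.7, 0.4, -0.2]
width: 55.6
grasp_force: 0.0
```

Emit:
servo_tool(
  plan=[
    [[-0.27,0.196,-0.085,0,0,0,-0.9],[-0.27,0.196,-0.085,0,0,0,-0.9],[-0.27,0.196,-0.085,0,0,0,-0.9],[-0.27,0.196,-0.085,0,0,0,-0.9],[-0.27,0.196,-0.085,0,0,0,-0.9]],
  ],
)

```text
t: 7.58
ee_pos: [556.1, 213.9, 234.5]
orientation: [-2.148, -2.291, 0.004]
ft_force: [-0.4, -0.0, 0.7]
width: 56.2
grasp_force: 0.0
```

Emit:
servo_tool(
  plan=[
    [[-0.27,0,0,0,0,0,0],[-0.27,0,0,0,0,0,0]],
  ],
)

```text
t: 7.75
ee_pos: [555.9, 214.0, 234.9]
orientation: [-2.141, -2.297, 0.004]
ft_force: [0.2, -0.3, 0.5]
width: 55.8
grasp_force: 0.0
```

```bash
python3 - <<'E'
from h import *
from scipy.spatial.transform import Rotation as Ro
o=readout.get_obs();print(o["ee_pos"],Ro.from_rotvec(o["orientation"]).as_matrix()[:,1],o["qpos"].round(2),o["width"])
im=snap("scene","scene4")[:,:,::-1];cv2.imwrite("pics/c4.png",cv2.resize(im[100:290,190:400],None,fx=3,fy=3))
for x in(540,558,576):print(x,proj("scene",(x,215,60)),proj("scene",(x,254,40)))
E
```

```text
[555.90222015 214.01753035 234.94413006] [ 0.99753193  0.07016934 -0.00251205] [0.35 0.47 1.74 0.   0.94 0.28] 55.805961812072304
540 [281.5 200.7] [269.6 215.3]
558 [275.5 198. ] [263.6 212.5]
576 [269.7 195.5] [257.8 209.7]
```

View pics/c4.png

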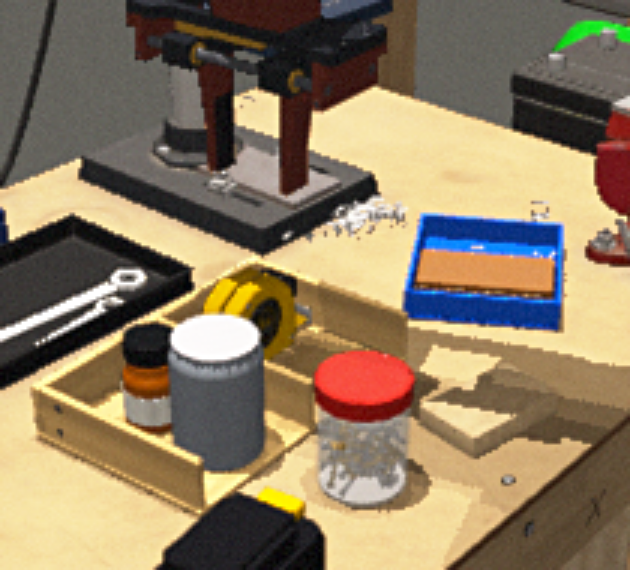

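The jar stands upright on the bench, and the tape's end spans u≈258–271, which fits a centre x of about 557. Descending to grasp.

Emit:
servo_tool(
  plan=[
    [[-0.27,0.04,0.02,-0.3,0,0,0],[-0.27,0,0,-0.6,0,0,0],[-0.27,0,0,-0.6,0,0,0],[-0.27,0,0,-0.6,0,0,0],[-0.27,0,0,-0.4,0,0,0]],
  ],
)

```text
t: 8.22
ee_pos: [556.4, 215.0, 133.6]
orientation: [-2.141, -2.297, 0.004]
ft_force: [-0.1, -0.3, 0.2]
width: 56.2
grasp_force: 0.0
```

Emit:
servo_tool(
  plan=[
    [[-0.27,0,0,-0.3,0,0,0],[-0.27,0,0,-0.1,0,0,0],[-0.27,0,0,0,0,0,0]],
  ],
)

```text
t: 8.47
ee_pos: [557.3, 215.1, 119.4]
orientation: [-2.142, -2.296, 0.003]
ft_force: [-0.4, 0.5, -0.7]
width: 55.9
grasp_force: 0.0
```

Emit:
servo_tool(
  plan=[
    [[0.1,0,0,0,0,0,0],[1,0,0,0,0,0,0],[1,0,0,0,0,0,0],[1,0,0,0,0,0,0],[1,0,0,0,0,0,0]],
  ],
)

```text
t: 8.88
ee_pos: [559.2, 215.4, 121.9]
orientation: [2.143, 2.295, 0.004]
ft_force: [1.5, -0.1, 5.5]
width: 34.1
grasp_force: 29.9
```

Emit:
servo_tool(
  plan=[
    [[1,0,0,0.2,0,0,0],[1,0,0,0.3,0,0,0],[1,0,0,0.5,0,0,0],[1,0,0,0.5,0,0,0],[1,0,0,0.5,0,0,0]],
  ],
)

```text
t: 9.3
ee_pos: [557.4, 215.0, 202.0]
orientation: [-2.144, -2.296, 0.002]
ft_force: [0.5, -0.1, -3.2]
width: 34.0
grasp_force: 29.9
```

Emit:
servo_tool(
  plan=[
    [[1,-0.051,-0.402,0,0,0,-0.84],[1,-0.051,-0.402,0,0,0,-0.84],[1,-0.051,-0.402,0,0,0,-0.84],[1,-0.051,-0.402,0,0,0,-0.84],[1,-0.051,-0.402,0,0,0,-0.84]],
  ],
)

```text
t: 9.72
ee_pos: [547.2, 134.0, 201.5]
orientation: [-2.53, -1.863, 0.001]
ft_force: [-0.3, -0.3, -3.0]
width: 34.0
grasp_force: 29.9
```

Emit:
servo_tool(
  plan=[
    [[1,-0.051,-0.402,0,0,0,-0.84],[1,-0.051,-0.402,0,0,0,-0.84],[1,-0.051,-0.402,0,0,0,-0.84],[1,-0.051,-0.402,0,0,0,-0.84],[1,-0.051,-0.402,0,0,0,-0.84]],
  ],
)

```text
t: 10.13
ee_pos: [537.1, 53.6, 201.4]
orientation: [-2.827, -1.37, 0.001]
ft_force: [-0.9, -0.1, -2.3]
width: 34.2
grasp_force: 29.9
```

Emit:
servo_tool(
  plan=[
    [[1,-0.051,-0.402,0,0,0,-0.84],[1,-0.051,-0.402,0,0,0,-0.84],[1,-0.051,-0.402,0,0,0,-0.84],[1,-0.051,-0.402,0,0,0,-0.84],[1,-0.051,-0.402,0,0,0,-0.84]],
  ],
)

```text
t: 10.55
ee_pos: [526.9, -26.8, 201.4]
orientation: [-3.029, -0.832, 0.001]
ft_force: [0.4, 0.1, -2.3]
width: 33.8
grasp_force: 29.9
```

Emit:
servo_tool(
  plan=[
    [[1,0,0,0,0,0,0],[1,0,0,0,0,0,0]],
  ],
)

```text
t: 10.72
ee_pos: [527.1, -26.5, 201.3]
orientation: [-3.028, -0.837, 0.0]
ft_force: [0.3, -0.4, -2.9]
width: 34.1
grasp_force: 29.9
```

```bash
python3 - <<'E'
from h import *
from scipy.spatial.transform import Rotation as Ro
o=readout.get_obs();Y=Ro.from_rotvec(o["orientation"]).as_matrix()[:,1];print(o["ee_pos"],np.degrees(np.arctan2(Y[1],Y[0])),o["qpos"].round(2))
im=snap("scene","scene5")[:,:,::-1];cv2.imwrite("pics/c5.png",cv2.resize(im[80:240,260:460],None,fx=3.7,fy=3.7))
# tray from scene1: outer rim corners
c0=np.array([497,-3.6]);a=np.radians(-59.1);R=np.array([[np.cos(a),-np.sin(a)],[np.sin(a),np.cos(a)]])
for s in[(-72,-63),(72,-63),(72,63),(-72,63)]:
    p=c0+R@s;print(p.round(1),(proj("scene",[*p,26])-[260,80])*3.7)
# tape predicted: blade tip and body ends at bottom/top
T=o["ee_pos"];zb=T[2]-116
for s,z in[((0,-67),zb+5),((0,-39),zb+34),((0,39),zb+34),((0,0),zb+68)]:
    p=T[:2]+R@s;print(s,(proj("scene",[*p,z])-[260,80])*3.7)
E
```

```text
[527.141587   -26.48259819 201.25427171] -59.08286542292677 [-0.07  0.43  1.91  0.    0.8   0.96]
[406.   25.8] [433.64 450.29]
[479.9 -97.7] [438.82 350.76]
[588. -33.] [263.07 336.33]
[514.1  90.5] [239.02 433.27]
(0, -67) [431.05 288.97]
(0, -39) [392.57 246.05]
(0, 39) [277.13 237.54]
(0, 0) [337.81 194.25]
```

View pics/c5.png

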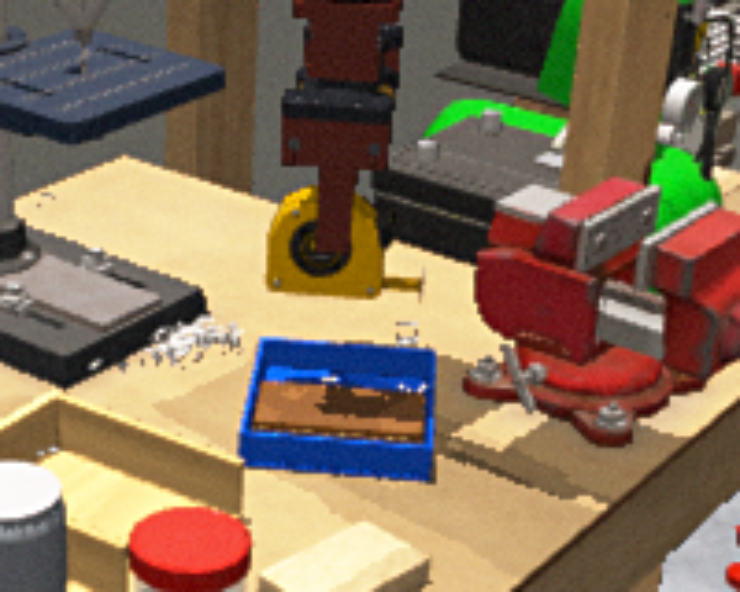

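The crop shows the tape hanging upright with its blade towards the tray's −y. Its body is u 267–383, about 5 mm further along +y than assumed. Shifting −6 mm along the lane and lowering.

Emit:
servo_tool(
  plan=[
    [[1,-0.13,-0.08,-0.2,0,0,0],[1,0,0,-0.5,0,0,0],[1,0,0,-0.5,0,0,0],[1,0,0,-0.4,0,0,0],[1,0,0,-0.2,0,0,0]],
  ],
)

```text
t: 11.18
ee_pos: [520.8, -28.5, 126.5]
orientation: [-3.026, -0.84, 0.005]
ft_force: [-0.8, -0.6, -2.8]
width: 34.1
grasp_force: 29.9
```

Emit:
servo_tool(
  plan=[
    [[1,0,0,-0.1,0,0,0],[1,0,0,-0.05,0,0,0],[1,0,0,0,0,0,0],[1,0,0,0,0,0,0]],
  ],
)

```text
t: 11.52
ee_pos: [522.7, -29.2, 123.3]
orientation: [3.027, 0.838, 0.002]
ft_force: [0.0, 0.8, -2.9]
width: 34.1
grasp_force: 29.9
```

Emit:
servo_tool(
  plan=[
    [[1,0,0,-0.04,0,0,0],[1,0,0,-0.04,0,0,0],[1,0,0,0,0,0,0],[1,0,0,0,0,0,0]],
  ],
)

```text
t: 11.85
ee_pos: [522.7, -29.3, 119.9]
orientation: [3.028, 0.837, 0.002]
ft_force: [-0.0, 0.9, -0.2]
width: 33.8
grasp_force: 29.9
```

Emit:
servo_tool(
  plan=[
    [[1,0,0,-0.03,0,0,0],[1,0,0,-0.02,0,0,0],[1,0,0,0,0,0,0]],
  ],
)

```text
t: 12.1
ee_pos: [522.9, -29.6, 119.5]
orientation: [3.027, 0.837, 0.002]
ft_force: [-4.7, -2.0, 21.6]
width: 34.0
grasp_force: 30.0
```

Emit:
servo_tool(
  plan=[
    [[1,0,0,0.03,0,0,0],[0.2,0,0,0,0,0,0],[-0.1,0,0,0,0,0,0],[-0.27,0,0,0,0,0,0],[-0.27,0,0,0,0,0,0]],
  ],
)

```text
t: 12.52
ee_pos: [522.2, -29.2, 118.5]
orientation: [-3.028, -0.838, 0.0]
ft_force: [-1.1, -0.0, 0.2]
width: 51.7
grasp_force: 0.0
```

Emit:
servo_tool(
  plan=[
    [[-0.27,0,0,0.3,0,0,0],[-0.27,0,0,0.7,0,0,0],[-0.27,0,0,0.9,0,0,0],[-0.27,0,0,0.9,0,0,0],[-0.27,0,0,0.2,0,0,0]],
  ],
)

```text
t: 12.93
ee_pos: [524.6, -29.4, 244.4]
orientation: [3.025, 0.837, 0.012]
ft_force: [1.6, -0.3, -0.4]
width: 55.6
grasp_force: 0.0
```

Emit:
servo_tool(
  plan=[
    [[-1,-0.089,0.223,0,0,0,0.874],[-1,-0.089,0.223,0,0,0,0.874],[-1,-0.089,0.223,0,0,0,0.874],[-1,-0.089,0.223,0,0,0,0.874],[-1,-0.089,0.223,0,0,0,0.874]],
  ],
)

```text
t: 13.35
ee_pos: [504.1, 15.8, 239.0]
orientation: [2.812, 1.401, 0.0]
ft_force: [-0.2, 0.3, -0.2]
width: 85.7
grasp_force: 0.0
```

Emit:
servo_tool(
  plan=[
    [[-1,-0.089,0.223,0,0,0,0.874],[-1,-0.089,0.223,0,0,0,0.874],[-1,-0.089,0.223,0,0,0,0.874],[-1,-0.089,0.223,0,0,0,0.874],[-1,-0.089,0.223,0,0,0,0.874]],
  ],
)

```text
t: 13.77
ee_pos: [486.3, 60.4, 239.0]
orientation: [-2.495, -1.909, -0.0]
ft_force: [0.5, 0.3, 0.3]
width: 88.0
grasp_force: 0.0
```

Emit:
servo_tool(
  plan=[
    [[-1,-0.089,0.223,0,0,0,0.874],[-1,-0.089,0.223,0,0,0,0.874],[-1,-0.089,0.223,0,0,0,0.874],[-1,-0.089,0.223,0,0,0,0.874],[-1,-0.089,0.223,0,0,0,0.874]],
  ],
)

```text
t: 14.18
ee_pos: [468.5, 105.0, 238.9]
orientation: [-2.088, -2.347, 0.0]
ft_force: [0.2, -0.6, 0.1]
width: 87.7
grasp_force: 0.0
```

Emit:
servo_tool(
  plan=[
    [[-1,-0.089,0.223,0,0,0,0.874],[-1,-0.089,0.223,0,0,0,0.874],[-1,-0.089,0.223,0,0,0,0.874],[-1,-0.089,0.223,0,0,0,0.874],[-1,-0.089,0.223,0,0,0,0.874]],
  ],
)

```text
t: 14.6
ee_pos: [450.7, 149.5, 238.9]
orientation: [-1.605, -2.7, 0.0]
ft_force: [0.4, 0.5, -0.1]
width: 87.6
grasp_force: 0.0
```

Emit:
servo_tool(
  plan=[
    [[-1,-0.089,0.223,0,0,0,0.874],[-1,-0.089,0.223,0,0,0,0.874],[-1,-0.089,0.223,0,0,0,0.874],[-1,-0.089,0.223,0,0,0,0.874],[-1,-0.089,0.223,0,0,0,0.874]],
  ],
)

```text
t: 15.02
ee_pos: [432.9, 194.1, 238.9]
orientation: [-1.064, -2.956, 0.0]
ft_force: [-0.1, 0.1, -0.0]
width: 87.7
grasp_force: 0.0
```

Emit:
servo_tool(
  plan=[
    [[-1,-0.089,0.223,0,0,0,0.874],[-1,-0.089,0.223,0,0,0,0.874],[-1,-0.089,0.223,0,0,0,0.874],[-1,-0.089,0.223,0,0,0,0.874],[-1,-0.089,0.223,0,0,0,0.874]],
  ],
)

```text
t: 15.43
ee_pos: [415.1, 238.7, 238.9]
orientation: [-0.485, -3.104, 0.0]
ft_force: [-0.6, -0.3, -1.0]
width: 87.7
grasp_force: 0.0
```

Emit:
servo_tool(
  plan=[
    [[-1,-0.089,0.223,0,0,0,0.874],[-1,-0.089,0.223,0,0,0,0.874],[-1,-0.089,0.223,0,0,0,0.874],[-1,-0.089,0.223,0,0,0,0.874],[-1,-0.089,0.223,0,0,0,0.874]],
  ],
)

```text
t: 15.85
ee_pos: [397.3, 283.3, 238.9]
orientation: [0.112, -3.14, 0.0]
ft_force: [1.0, 0.0, -0.0]
width: 88.3
grasp_force: 0.0
```

Emit:
servo_tool(
  plan=[
    [[-1,0,0,0,0,0,0],[-1,0,0,0,0,0,0]],
  ],
)

```text
t: 16.02
ee_pos: [397.4, 283.1, 238.8]
orientation: [-0.104, 3.14, -0.0]
ft_force: [-0.2, -0.5, -0.5]
width: 87.4
grasp_force: 0.0
```

```bash
python3 - <<'E'
from h import *
im=snap("top","top6")[:,:,::-1]
sc=snap("scene","scene6")[:,:,::-1]
A=cv2.resize(im[150:250,340:440],(400,400),interpolation=cv2.INTER_CUBIC);B=cv2.resize(sc[130:290,240:400],(400,400),interpolation=cv2.INTER_CUBIC)
cv2.imwrite("pics/c6.png",np.hstack([A,B]))
h=cv2.cvtColor(sc,cv2.COLOR_BGR2HSV);k=cv2.inRange(h,(0,120,60),(8,255,255))|cv2.inRange(h,(173,120,60),(180,255,255));r=np.zeros_like(k);r[205:245,280:340]=255;k&=r
c=max(cv2.findContours(k,0,1)[0],key=cv2.contourArea);x,y,w,hh=cv2.boundingRect(c);print(x,y,w,hh,ray("scene",(x+w/2-.5,y+hh/2-.5),78))
E
```

```text
295 217 33 24 [401.6 281.3  78. ]
```

View pics/c6.png

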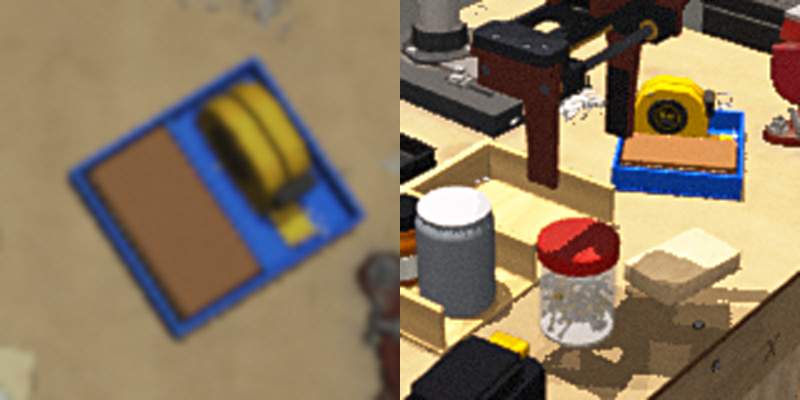

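The left half shows the tape fully down inside the free lane, standing upright. The right half shows the jar upright under the gripper. Regrasping the jar.

Emit:
servo_tool(
  plan=[
    [[-1,0.07,0,-0.4,0,0,0],[-1,0,0,-0.6,0,0,0],[-1,0,0,-0.6,0,0,0],[-1,0,0,-0.6,0,0,0],[-1,0,0,-0.32,0,0,0]],
  ],
)

```text
t: 16.53
ee_pos: [399.9, 281.8, 135.8]
orientation: [0.102, -3.138, 0.002]
ft_force: [-0.8, -0.2, -0.2]
width: 88.2
grasp_force: 0.0
```

Emit:
servo_tool(
  plan=[
    [[-1,0,0,0,0,0,0],[-0.3,0,0,0,0,0,0],[1,0,0,0,0,0,0],[1,0,0,0,0,0,0],[1,0,0,0,0,0,0]],
  ],
)

```text
t: 16.95
ee_pos: [401.0, 283.1, 139.0]
orientation: [-0.106, 3.138, 0.001]
ft_force: [-0.4, -1.9, 1.5]
width: 64.5
grasp_force: 2.0
```

Emit:
servo_tool(
  plan=[
    [[1,0,0,0,0,0,0],[1,0,0,0,0,0,0],[1,0,0,0,0,0,0]],
  ],
)

```text
t: 17.2
ee_pos: [401.0, 283.2, 138.8]
orientation: [-0.106, 3.138, 0.001]
ft_force: [0.5, -2.3, 7.7]
width: 63.2
grasp_force: 30.0
```

Emit:
servo_tool(
  plan=[
    [[1,0,0,0.2,0,0,0],[1,0,0,0.4,0,0,0],[1,0,0,0.4,0,0,0],[1,0,0,0.4,0,0,0],[1,0,0,0.2,0,0,0]],
  ],
)

```text
t: 17.62
ee_pos: [400.7, 283.3, 203.7]
orientation: [-0.106, 3.138, 0.002]
ft_force: [-0.5, 0.7, -3.3]
width: 63.7
grasp_force: 30.0
```

Emit:
servo_tool(
  plan=[
    [[1,0,-0.2,0,0,0,0],[1,0,-0.5,0,0,0,0],[1,0,-0.5,0,0,0,0],[1,0,-0.5,0,0,0,0],[1,0,-0.2,0,0,0,0]],
  ],
)

```text
t: 18.03
ee_pos: [399.1, 204.5, 200.9]
orientation: [0.105, -3.137, 0.002]
ft_force: [-0.9, 0.7, -3.9]
width: 63.3
grasp_force: 30.0
```

Emit:
servo_tool(
  plan=[
    [[1,0.4,0,0,0,0,0],[1,0.6,0,0,0,0,0],[1,0.6,0,0,0,0,0],[1,0.6,0,0,0,0,0],[1,0.4,0,0,0,0,0]],
  ],
)

```text
t: 18.45
ee_pos: [506.4, 206.8, 201.4]
orientation: [-0.105, 3.139, 0.0]
ft_force: [-0.1, 0.5, -2.9]
width: 63.7
grasp_force: 30.0
```

Emit:
servo_tool(
  plan=[
    [[1,0,0,0,0,0,0],[1,0,0,0,0,0,0]],
  ],
)

```text
t: 18.62
ee_pos: [504.2, 206.6, 201.0]
orientation: [0.105, -3.138, 0.001]
ft_force: [0.0, -0.6, -4.1]
width: 63.8
grasp_force: 30.0
```

Emit:
servo_tool(
  plan=[
    [[1,0,0,-0.3,0,0,0],[1,0,0,-0.4,0,0,0],[1,0,0,-0.4,0,0,0],[1,0,0,-0.2,0,0,0],[1,0,0,-0.06,0,0,0]],
  ],
)

```text
t: 19.03
ee_pos: [502.3, 206.5, 145.3]
orientation: [0.107, -3.136, 0.002]
ft_force: [-0.3, 0.8, -2.8]
width: 63.5
grasp_force: 30.0
```

Emit:
servo_tool(
  plan=[
    [[1,0,0,-0.03,0,0,0],[1,0,0,0,0,0,0],[1,0,0,0,0,0,0]],
  ],
)

```text
t: 19.28
ee_pos: [504.7, 207.2, 146.8]
orientation: [-0.106, 3.139, 0.0]
ft_force: [-0.0, -0.3, -3.3]
width: 63.5
grasp_force: 30.0
```

Emit:
servo_tool(
  plan=[
    [[1,0,0,-0.03,0,0,0],[1,0,0,0,0,0,0],[1,0,0,0,0,0,0]],
  ],
)

```text
t: 19.53
ee_pos: [504.6, 207.0, 145.5]
orientation: [-0.106, 3.139, 0.0]
ft_force: [0.7, -0.5, -2.9]
width: 63.2
grasp_force: 30.0
```

Emit:
servo_tool(
  plan=[
    [[1,0,0,-0.025,0,0,0],[1,0,0,0,0,0,0],[1,0,0,0,0,0,0]],
  ],
)

```text
t: 19.78
ee_pos: [505.1, 207.0, 144.9]
orientation: [-0.106, 3.138, 0.001]
ft_force: [0.2, -2.2, 5.8]
width: 63.3
grasp_force: 30.0
```

Emit:
servo_tool(
  plan=[
    [[0.3,0,0,0,0,0,0],[-0.6,0,0,0,0,0,0],[-1,0,0,0,0,0,0],[-1,0,0,0,0,0,0],[-1,0,0,0,0,0,0]],
  ],
)

```text
t: 20.2
ee_pos: [504.4, 207.0, 144.0]
orientation: [0.106, -3.14, -0.0]
ft_force: [0.1, -0.5, -1.3]
width: 86.1
grasp_force: 0.0
```

Emit:
servo_tool(
  plan=[
    [[-1,0,0,0.4,0,0,0],[-1,0,0,0.8,0,0,0],[-1,0,0,0.8,0,0,0],[-1,0,0,0.8,0,0,0],[-1,0,0,0.2,0,0,0]],
  ],
)

```text
t: 20.62
ee_pos: [506.3, 207.7, 268.7]
orientation: [-0.106, 3.133, 0.004]
ft_force: [0.7, 1.1, 0.9]
width: 87.6
grasp_force: 0.0
```

Emit:
servo_tool(
  plan=[
    [[-1,0,0,0,0,0,0],[-1,0,0,0,0,0,0],[-1,0,0,0,0,0,0]],
  ],
)

```text
t: 20.87
ee_pos: [503.6, 206.6, 262.4]
orientation: [0.106, -3.137, 0.001]
ft_force: [-0.8, 1.1, -0.0]
width: 87.9
grasp_force: 0.0
```

```bash
python3 - <<'E'
from h import *
sc=snap("scene","scene7")[:,:,::-1]
cv2.imwrite("pics/c7.png",cv2.resize(sc[130:310,190:410],None,fx=3,fy=3))
h=cv2.cvtColor(sc,cv2.COLOR_BGR2HSV);k=cv2.inRange(h,(0,120,60),(8,255,255))|cv2.inRange(h,(173,120,60),(180,255,255));r=np.zeros_like(k);r[178:208,275:318]=255;k&=r
c=max(cv2.findContours(k,0,1)[0],key=cv2.contourArea);print(cv2.boundingRect(c), "was 281 185 30 20")
E
```

```text
(281, 185, 30, 20) was 281 185 30 20
```

View pics/c7.png

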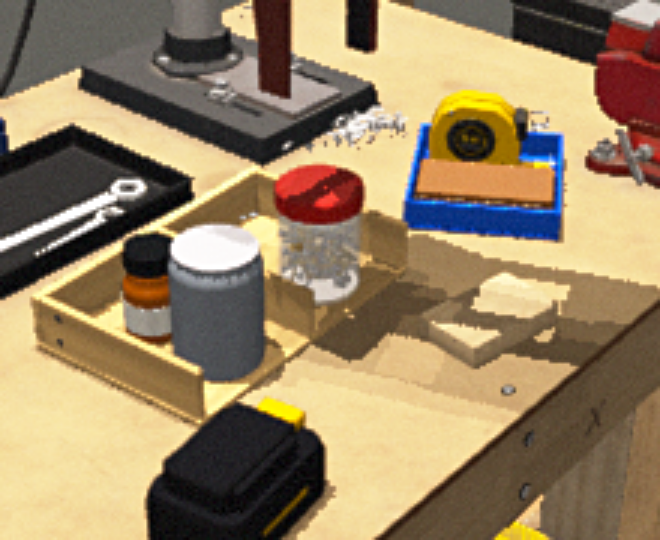

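The jar stands upright in its old place, with its lid at exactly the same pixels as before. The tape is down in the lane and everything else looks untouched.

```bash
python3 -c "from h import *;print(close_job())"
```

```text
the job is handed in; nothing more can be done
None
```

I handed the job in at about 21 s of the 72 s: the tape measure stands upright in the tray's empty lane, the screw jar is back in its place in the rack, and nothing else looked moved in the last picture; the hand-in gave no verdict.

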